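Raise the drying shelf one rung and prove its lock

TASK

Lift the sliding drying shelf by its red grip bar until its gravity pawl has passed the rung and fallen back over it, without forcing it against the rubber stop, lower it gently until it hangs locked on the rung, and let go. Then press down on top of the grip bar with about 10 N for a moment to prove the lock, and leave it, with the clay star still lying on the shelf and the pots and brush near by left alone.

Things in the scene. Friction and masses are not known exactly. Their poses are not given: they have to be found in the camera images.
- stand: Small ladder stand fixed to the table: wooden base 240 x 190 x 12 mm, two aluminium uprights 295 mm high. Origin: under the base, z up, +x from the shelf's front to the uprights, which stand at x = 60, y = +-62 mm.
- insert_mid (a point): Point fixed on the stand at x = 60, y = 0, 160 mm up. Here a blue insert is clamped between the uprights; it carries one steel rung (12 mm thick, along y) and, above, a sprung rubber stop (8 N per mm, 8 mm at most). The insert's height was set by hand, up to 20 mm above or below its middle setting, and is not measured: this point does not follow it.
- section: Sliding section: plywood shelf 155 x 170 x 8 mm on sleeves that slide straight up and down the uprights (rub about 1 N; weight with all it carries 4 to 6 N). Origin: at the stand's x = 0, y = 0, level with the shelf's top face; axes as the stand's. The shelf spans x -125 to +30, y -85 to +85 mm. It starts at the bottom of its slide, top face 100 mm above the stand's origin.
- pawl_pivot (a point): Hinge of the section's brass pawl, fixed on the section 45 mm below the shelf's top. Going up, the rung pushes the pawl's tooth down (under 2 N); it falls back by its counterweight once the shelf is 20 to 22 mm above its locked height. Lowered then, the tooth rests on the rung. Locked height: 60 mm above the start (40 to 80 mm with the insert's setting). Let go unlocked, it drops.
- stop_lug (a point): Top of the steel lug on the section's back, 30 mm above the shelf's top face and 46 mm behind the section's origin. It meets the rubber stop when the section is 26 mm above its locked height, whatever the insert's setting.
- grip (a point): Centre of the red plastic grip bar of the section, 85 mm in front of the section's origin and 50 mm above the shelf. The bar is 80 mm long along the section's x, 16 mm wide in y and 18 mm high, open on both long sides and above, 41 mm clear of the shelf beneath; its top face is 9 mm above this point. Axes as the section's.
- star: Loose flat brown clay star, 49 x 48 x 8 mm, lying on the shelf behind the grip bar. Origin: centre of its underside.
- red_pot: Loose glaze pot with a red lid, 64 mm across, 92 mm high, standing on the table. Origin: centre of its underside.
- green_pot: Loose glaze pot with a green lid, 60 mm across, 74 mm high, standing on the table. Origin: centre of its underside.
- brush: Loose thin wooden-handled paint brush, 212 mm long along its y axis, 17 mm wide, 12 mm high, lying on the table to the right of the stand. Origin: centre of its underside.

How it is judged (in metres and radians):
On the way, in this order (a step that is already met when the one before it is completed fails the run):
1. the section hangs locked on the rung, let go and at rest (top face at least 34 mm above its start) (z of section in the frame of stand above 0.134 m and contact force between section and stand above 2 N and contact force between the fingers and section below 0.3 N and linear speed of section below 0.01 m/s), for 0.2 s.
2. it is pressed down while locked, so that stand and section bear on each other with more than 8 N (its weight and a push of 2 to 5 N or more) (contact force between section and stand above 8 N and z of section in the frame of stand above 0.134 m), for 0.2 s.
At the end, for the whole second after the job is handed in: The section hangs on the rung at rest and untouched, its top face at least 34 mm above its start, the rung carrying its weight, and the star lies flat on the shelf (all of step 1 and horizontal distance between star and section below 0.12 m and z of star in the frame of section between -0.004 and 0.012 m).
It fails at once if stand and section bear on each other with more than 25 N (forced against the stop, slammed or pressed too hard on the rung) (contact force between section and stand above 25 N).
It fails at once if the section moves faster than 0.2 m/s (dropped or jerked) (linear speed of section above 0.2 m/s).
It fails at once if a pot or the brush is moved by more than 20 mm (distance of any of red_pot, green_pot, brush from where it was at the start of the episode above 0.02 m).
It also fails if it takes over 64 s, if anything falls off the work surface, if the arm or the gripper's body presses on something with over 40 N, if the wrist force passes 120 N, or if a joint passes its speed limit or range.

ROBOT

A 6-joint arm with a two-finger parallel gripper is mounted at the origin on the work surface; the furniture and walls round the work are solid. World frame = base frame: x ahead of the robot, y to its left, z up, the work surface at z = 0. Lengths are in m, angles in degrees, forces in N, time in s.
With the tool pointing down it reaches from about 0.375 to 0.75 m from the base axis. Payload 9 kg.
Tool frame: the origin (TCP) lies where the fingers leave the gripper's body, on its centre line; the fingertips stand 73 mm ahead of it and the grasp point (between the pads) lies 54 mm ahead of it (robot.tip_reach is the distance from the TCP to the fingertips, in m); z points along the fingers, y is the direction in which the jaws open and shut (so a half turn about z gives the same grasp; the last joint's range is limited). The gripper opens to 85 mm and grips with 20 to 120 N. Pads are 22 mm wide; open, the fingers measure 114 mm over their backs; the gripper's body (76 mm by 85 mm) begins 54 mm behind the grasp point. The pads swing forward as they close: fully open they stand 13 mm farther back than shut.
Start: joints at [61.667, 5.964, 5.575, 89.605, 0, 77.527], TCP at [0.164, 0.577, 0.304] pointing down, gripper open.
Joint ranges: [-171.21, 171.21], [-48.23, 106.86], [-62.78, 66.21], [-105.2, 120.99], [-86.42, 89.51], [-180, 180]. Speed limits (degrees/s): [127.2, 127.2, 147.25, 180, 180, 180].

INTERFACE

Orientations are given as [roll, pitch, yaw] about the fixed x, y, z axes, in that order (R = Rz(yaw) Ry(pitch) Rx(roll)).
In Python, from plant import robot gives the robot as it stands. Calls block until the motion is done:
- robot.move_pose(position, orientation): joint-space move of the TCP to a pose.
- robot.line_to(position, vel=0.15, rotation=None, guard=None): straight line of the TCP; rotation=None keeps the orientation; vel is the mean speed in m/s. With guard (N) it stops when the force on the tool has changed by that much, and returns True; else False.
- robot.goto_joints(angles): joint-space move.
- robot.set_gripper(opening): finger opening in m; the grip force is fixed at half the most; returns when the fingers have stopped.
- robot.pause(seconds).
- robot.ik(position, orientation): joint angles nearest the present ones, or None.
- robot.observe(): the state.
- robot.grab_frame(name): name is "scene" or "top" or "wrist"; returns the picture (480x640x3 uint8, blue, green, red); there is no depth.
- robot.get_calibration(name): a dict with "vertical_fov" (degrees; the focal length in pixels is half the picture's height over the tangent of half this angle, whatever the lens; pixels are square), "cx", "cy" (the principal point, pixels), "k1" (the pictures are not rectified: a ray, as slopes to the right and down, at radius r is drawn at 1 + k1 r^2 times it, then the intrinsics apply), "rvec" (rotation vector, rad) and "tvec" (3), from world to camera coordinates, as OpenCV has them. Camera axes: x right, y down, z forward; pixel columns grow to the right and rows downward; lengths in m; the calibration is good to about 2 mm. A picture is of the moment at which its call begins: read the wrist's pose just before it. get_calibration takes no time and is no camera call; for the wrist camera it gives the pose at the moment of the call.
A pose or a line that the arm cannot do raises robot.IKError and nothing moves.
- robot.job_done(): hands the job in, once; it reports no verdict.
The state is a dict: "time": time; "q": joint angles; "qvel": joint speeds; "joint_torque": joint torques, N m; "tool_pos": TCP position; "tcp_rot": TCP orientation; "ft_force": force on the tool from outside, world axes, zero at the start; "torque": the same for the moment, N m; "gripper_width": finger opening in m.
Only numpy, scipy, OpenCV 4.12 (cv2) and the standard library are available. Lean on these libraries where they do the work, as an engineer would, in place of code of your own. Each camera call takes 0.05 s, during which the arm holds its last target. There are 200 camera calls.

## Working session

There is one attempt and no reset: what is moved stays moved. The work goes in short steps, each a Python script; the robot and the scene stay as the last script left them, time stands still between calls to the robot, and variables do not carry over. Pictures are saved under pics/ and viewed, about 8 in all and at most 12, crops included, and the job is handed in when it is done.

```bash
mkdir -p pics; ls; python3 - <<'E'
from plant import robot
import cv2
for n in ("scene","top"):
    cv2.imwrite(f"pics/{n}0.png",robot.grab_frame(n)); print(n,robot.get_calibration(n))
print(robot.observe())
E
```

```text
pics
scene {'vertical_fov': 54.444158710597094, 'cx': 311.87478257384123, 'cy': 248.0335455576173, 'k1': -0.08776031283470526, 'rvec': array([ 1.1091796 , -2.49647825,  0.90432614]), 'tvec': array([0.43518234, 0.43587403, 0.8650795 ])}
top {'vertical_fov': 48.23540871929622, 'cx': 314.36283565225574, 'cy': 244.62320621145534, 'k1': -0.03252437397198172, 'rvec': array([ 2.13601269, -2.08180003,  0.18366557]), 'tvec': array([0.0084638 , 0.66364078, 1.13361228])}
{'time': 0.1, 'q': array([6.16675466e+01, 5.99775851e+00, 5.53394941e+00, 8.96040675e+01,
       2.30072273e-04, 7.75265838e+01]), 'qvel': array([ 0.04610563,  0.00548474,  0.04359999,  0.0772136 , -0.04122118,
       -0.02081436]), 'joint_torque': array([ 5.87774062e-03, -5.58206034e+01,  5.04720604e+01,  1.28607775e-02,
       -3.04522619e-04, -2.89969273e-05]), 'tool_pos': array([0.163859  , 0.57698826, 0.30319723]), 'tcp_rot': array([-1.79933775e+02, -1.48850721e-02,  1.64140954e+02]), 'ft_force': array([-0.07852255,  0.47014739, -0.2514177 ]), 'torque': array([-0.00091255, -0.01893719, -0.04437438]), 'gripper_width': 0.08514223894332587}
```

View pics/scene0.png

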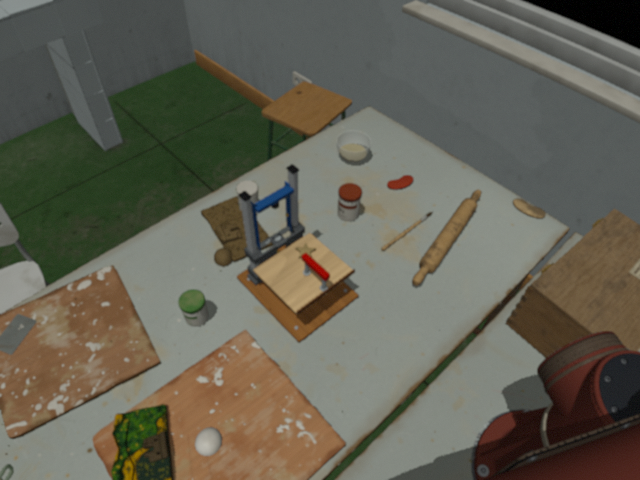

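View pics/top0.png

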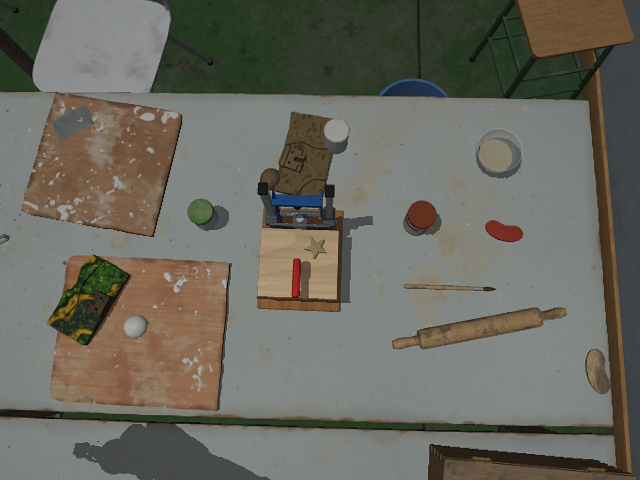

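The top view shows the bar from about (297,258) to (296,297), the blue insert at (298,200) and the star at (316,247). In the scene view the bar is at (315,266) and the insert at (273,197).

```bash
cat > h.py <<'E'
import numpy as np, cv2
from plant import robot
def cam(n):
    c=robot.get_calibration(n); f=240/np.tan(np.radians(c["vertical_fov"]/2))
    R=cv2.Rodrigues(np.array(c["rvec"]))[0]
    return c,f,R,-R.T@c["tvec"]
def ray(n,px,C=None):
    c,f,R,o=C or cam(n)
    K=np.array([[f,0,c["cx"]],[0,f,c["cy"]],[0,0,1.]])
    p=cv2.undistortPoints(np.array([[px]],float),K,np.array([c["k1"],0,0,0.]))[0,0]
    return o,R.T@np.array([p[0],p[1],1])
def onz(n,px,z,C=None):
    o,d=ray(n,px,C); return o+d*(z-o[2])/d[2]
def tri(pa,pb,a="scene",b="top"):
    (o1,d1),(o2,d2)=ray(a,pa),ray(b,pb)
    s=np.linalg.lstsq(np.c_[d1,-d2],o2-o1,rcond=None)[0]
    A,B=o1+s[0]*d1,o2+s[1]*d2; return (A+B)/2,np.linalg.norm(A-B)
def mask(im,lo,hi,box):
    m=np.zeros(im.shape[:2],np.uint8);x0,y0,x1,y1=box
    h=cv2.cvtColor(im,cv2.COLOR_BGR2HSV); m[y0:y1,x0:x1]=cv2.inRange(h,lo,hi)[y0:y1,x0:x1]
    return m
E
python3 - <<'E'
from h import *
np.set_printoptions(precision=4,suppress=True)
T=cv2.imread("pics/top0.png")
m=mask(T,(0,150,90),(8,255,255),(270,245,325,310))|mask(T,(172,150,90),(180,255,255),(270,245,325,310))
p=cv2.findNonZero(m); r=cv2.minAreaRect(p); print("bar",r,len(p))
box=cv2.boxPoints(r); W=np.array([onz("top",q,.159) for q in box]); print(W,W.mean(0))
for nm,q in dict(bFL=(257.5,308),bFR=(339.5,311)).items(): print(nm,onz("top",q,.012))
for nm,q in dict(sFL=(257.5,298),sFR=(337.5,301),sBL=(261,228),sBR=(339,229)).items(): print(nm,onz("top",q,.100))
print("robot->",cam("scene")[3],cam("top")[3])
a=cv2.resize(T[175:325,235:375],None,fx=4,fy=4,interpolation=cv2.INTER_CUBIC)
S=cv2.imread("pics/scene0.png"); b=cv2.resize(S[155:345,230:370],None,fx=3.15,fy=3.15,interpolation=cv2.INTER_CUBIC)[:600]
b=cv2.resize(b,(240*441//441+200,600)) 
a=cv2.resize(a,(360,386)); o=np.zeros((600,800,3),np.uint8); o[:386,:360]=a; o[:,360:]=b
cv2.imwrite("pics/crop.png",o)
E
```

```text
bar ((295.728759765625, 277.5094909667969), (7.243714332580566, 37.259334564208984), 2.385944128036499) 274
[[0.5378 0.0669 0.159 ]
 [0.6141 0.0664 0.159 ]
 [0.6139 0.0516 0.159 ]
 [0.5375 0.0522 0.159 ]] [0.5758 0.0593 0.159 ]
bFL [0.5227 0.153  0.012 ]
bFR [ 0.5208 -0.0348  0.012 ]
sFL [0.5374 0.1428 0.1   ]
sFR [ 0.5354 -0.0279  0.1   ]
sBL [0.6906 0.1425 0.1   ]
sBR [ 0.6923 -0.0281  0.1   ]
robot-> [0.142  0.4742 0.9395] [ 0.431  -0.0032  1.2409]
```

View pics/crop.png

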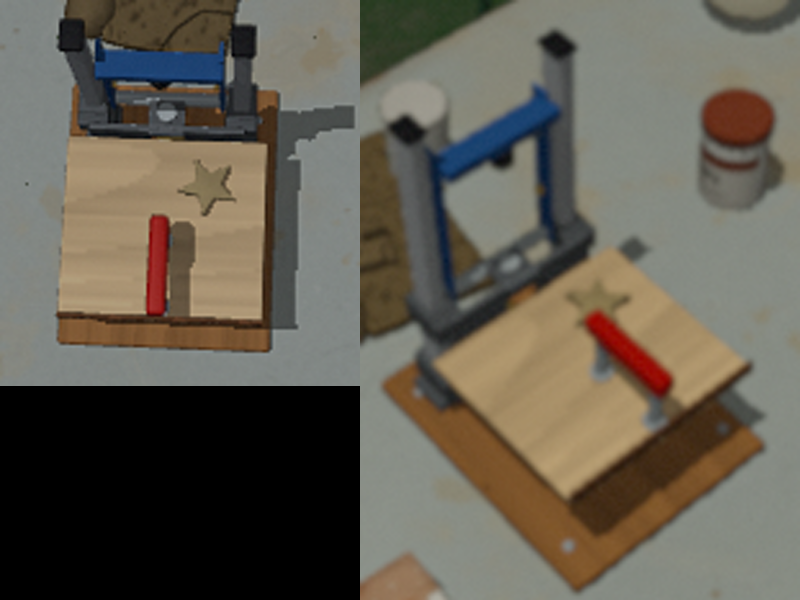

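The crops confirm the layout. The bar is square to the world to within about 0.5°, centred at (0.576, 0.059), which gives a stand origin near (0.661, 0.058). Next I'll move above it and refine with the wrist camera.

```bash
python3 - <<'E'
from h import *
np.set_printoptions(precision=4,suppress=True)
p=[.576,.059,.33]
for y in (0,180): print(y,robot.ik(p,[180,0,y]))
q={y:robot.ik(p,[180,0,y]) for y in (0,180)}
c=robot.observe()["q"]
y=min([k for k in q if q[k] is not None],key=lambda k:abs(q[k][5]-c[5])); print("yaw",y)
s=robot.observe()["tool_pos"]; robot.line_to([s[0],s[1],.40])
robot.move_pose([.576,.059,.40],[180,0,y]); robot.line_to([.576,.059,.33])
robot.pause(.3); o=robot.observe(); print(o["time"],o["tool_pos"],o["tcp_rot"],o["ft_force"])
C=cam("wrist"); im=robot.grab_frame("wrist"); cv2.imwrite("pics/w1.png",im)
m=mask(im,(0,150,60),(8,255,255),(0,0,640,480))|mask(im,(172,150,60),(180,255,255),(0,0,640,480))
for ct in sorted(cv2.findContours(m,0,2)[0],key=cv2.contourArea)[-2:]:
    r=cv2.minAreaRect(ct); W=np.array([onz("wrist",a,.159,C) for a in cv2.boxPoints(r)]); print(r,W,W.mean(0))
E
```

```text
0 [ -7.0856   2.7111   4.888   92.1768   0.     172.9144]
180 [-7.0856  2.7111  4.888  92.1768  0.     -7.0856]
yaw 180
4.1667 [0.5763 0.059  0.3308] [-179.9919    0.066   179.9973] [ 0.3893 -0.044   0.3628]
((19.000810623168945, 365.19488525390625), (16.73965835571289, 45.173831939697266), 72.4075698852539) [[ 0.6641 -0.1729  0.159 ]
 [ 0.6522 -0.1375  0.159 ]
 [ 0.6645 -0.1364  0.159 ]
 [ 0.6769 -0.1722  0.159 ]] [ 0.6644 -0.1548  0.159 ]
((323.5, 239.0), (126.0, 25.0), 90.0) [[0.5359 0.05   0.159 ]
 [0.5359 0.0646 0.159 ]
 [0.6149 0.0651 0.159 ]
 [0.6149 0.0493 0.159 ]] [0.5754 0.0573 0.159 ]
```

View pics/w1.png

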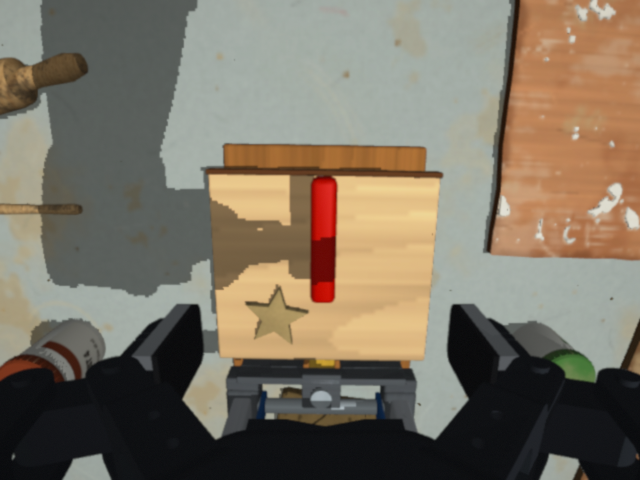

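The wrist view shows the bar at (323,239), centred between the fingers to within 2 mm, with the star clear at (277,315). I'll descend and centre by touch.

```bash
python3 - <<'E'
from h import *
np.set_printoptions(precision=4,suppress=True)
robot.set_gripper(.045)
g=robot.line_to([.576,.058,.204],vel=.08,guard=4); o=robot.observe(); print(g,o["tool_pos"],o["ft_force"])
if not g:
    robot.set_gripper(.023); robot.pause(.2); o=robot.observe(); print("w",o["gripper_width"],o["ft_force"])
    ys=[]
    for d in (.008,-.008):
        g=robot.line_to([.576,.058+d,.204],vel=.008,guard=1.5); o=robot.observe(); ys.append(o["tool_pos"][1]); print(g,ys[-1],o["ft_force"])
        robot.line_to([.576,.058,.204],vel=.02)
    y=np.mean(ys); print("yc",y); robot.line_to([.576,y,.204],vel=.02)
    robot.pause(.2);o=robot.observe(); print(o["time"],o["tool_pos"],o["ft_force"])
E
```

```text
False [0.5763 0.058  0.2045] [-0.3022 -0.2962  0.7811]
w 0.022920573963049844 [-0.4211 -0.7511 -0.6731]
True 0.06114675252807825 [-0.0031 -2.1868  1.3263]
True 0.05429349121756072 [0.5108 1.4696 0.8921]
yc 0.05772012187281948
9.2083 [0.576  0.0577 0.204 ] [ 0.8095  0.3956 -0.155 ]
```

```bash
python3 - <<'E'
from h import *
np.set_printoptions(precision=3,suppress=True)
def st(t):
    o=robot.observe(); print(t,round(o["time"],2),o["tool_pos"],o["ft_force"],round(o["gripper_width"],4)); return o
robot.set_gripper(0.0); robot.pause(.2); o=st("closed"); p=o["tool_pos"]; F=o["ft_force"]
x,y=.576,round(float(p[1]),4)
if abs(F[1])<8:
    robot.line_to([x,y,.209],vel=.02); robot.pause(.3); st("+5")
    g=robot.line_to([x,y,.244],vel=.03,guard=6); st(f"+40 {g}")
    if not g:
        g=robot.line_to([x,y,.259],vel=.02,guard=5); st(f"+55 {g}")
    if not g:
        robot.pause(.2); st("base")
        g=robot.line_to([x,y,.315],vel=.012,guard=4.5); st(f"top {g}"); robot.pause(.2); st("hold")
E
```

```text
closed 9.63 [0.576 0.058 0.204] [-1.019  0.569  3.101] 0.0152
+5 10.33 [0.576 0.058 0.209] [ 2.716  0.106 -5.155] 0.0151
+40 False 11.65 [0.576 0.058 0.244] [ 1.553 -0.366 -4.069] 0.015
+55 False 12.55 [0.576 0.058 0.259] [ 1.731 -0.973 -3.699] 0.0149
base 12.75 [0.576 0.058 0.259] [ 0.777 -1.667 -4.786] 0.0151
top True 16.19 [0.576 0.058 0.306] [ 4.405 -0.391 -4.701] 0.0153
hold 16.39 [0.576 0.058 0.305] [ 5.982  1.366 -3.298] 0.0153
```

```bash
python3 - <<'E'
from h import *
np.set_printoptions(precision=3,suppress=True)
f=[]
for i in range(12): robot.pause(.02); f.append(robot.observe()["ft_force"])
print(np.mean(f,0),np.std(f,0),robot.observe()["tool_pos"])
S=robot.grab_frame("scene"); T=robot.grab_frame("top"); cv2.imwrite("pics/s2.png",S); cv2.imwrite("pics/t2.png",T)
b=cv2.resize(S[140:300,215:365],None,fx=3.6,fy=3.6,interpolation=cv2.INTER_CUBIC)
a=cv2.resize(T[175:325,245:353],(260,361))
o=np.zeros((600,800,3),np.uint8); o[:576,:540]=b; o[:361,540:]=a; cv2.imwrite("pics/c2.png",o)
E
```

```text
[ 5.742  1.359 -4.198] [0.233 0.506 0.522] [0.576 0.058 0.305]
```

View pics/c2.png

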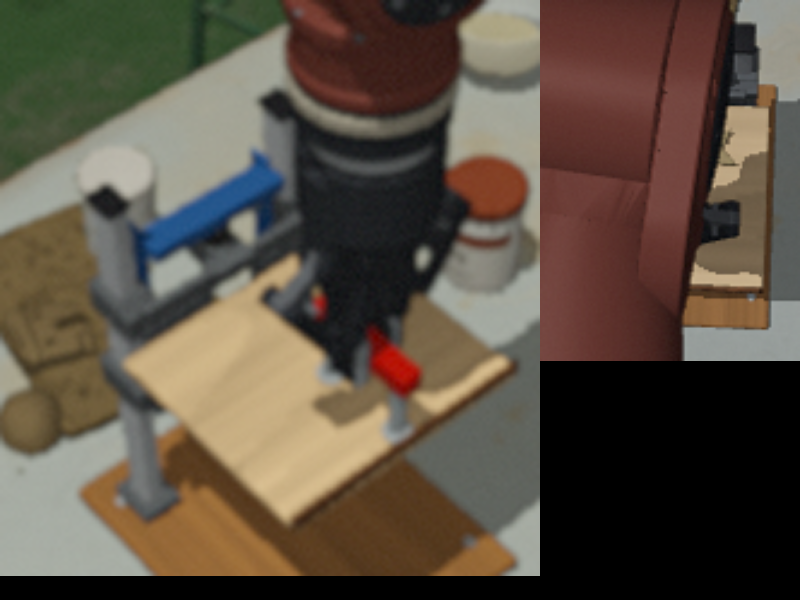

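The scene crop shows the lug close under the stop. The guard tripped on x force rather than z, so I can't say yet whether this is the stop. I'll step up in small increments, watching averaged Fz and torque.

```bash
python3 - <<'E'
from h import *
np.set_printoptions(precision=3,suppress=True)
def avg():
    f=[]
    for i in range(10): robot.pause(.02); o=robot.observe(); f.append(np.r_[o["ft_force"],o["torque"]])
    f=np.mean(f,0); print(round(o["time"],2),np.r_[o["tool_pos"][[0,2]],f]); return f
p=robot.observe()["tool_pos"]; z=p[2]; f=avg()
for i in range(9):
    z+=.0007; robot.line_to([.576,float(p[1]),float(z)],vel=.01); f=avg()
    if f[2]<-8.5 or abs(f[0])>11: break
E
```

```text
16.86 [ 0.576  0.305  5.659  1.309 -4.057  0.219 -1.18  -0.412]
17.27 [ 0.576  0.306  4.491  0.233 -5.661  0.022 -1.001 -0.413]
17.69 [ 0.576  0.306  5.386  0.546 -6.116  0.067 -1.131 -0.394]
18.11 [ 0.576  0.307  5.755  0.28  -8.045  0.054 -1.292 -0.427]
18.52 [  0.576   0.307   6.682   0.46  -10.671   0.048  -1.52   -0.408]
```

The stop is now engaged at z≈0.306, since Fz moved by 6 N, more than the pawl can give. The shelf should therefore lock near TCP z≈0.280. I'll lower it gently.

```bash
python3 - <<'E'
from h import *
np.set_printoptions(precision=3,suppress=True)
def avg(t=""):
    f=[]
    for i in range(10): robot.pause(.02); o=robot.observe(); f.append(np.r_[o["ft_force"],o["torque"]])
    f=np.mean(f,0); print(t,round(o["time"],2),np.r_[o["tool_pos"][[0,2]],f]); return f
y=float(robot.observe()["tool_pos"][1])
robot.line_to([.576,y,.300],vel=.01); avg("300")
robot.line_to([.576,y,.285],vel=.015); avg("285")
g=robot.line_to([.576,y,.273],vel=.006,guard=4.0); avg(g)
E
```

```text
300 19.62 [ 0.576  0.3    5.295  0.431 -4.762  0.107 -1.188 -0.427]
285 20.94 [ 0.576  0.285  6.123  0.686 -5.346  0.103 -1.303 -0.414]
True 22.13 [ 0.576  0.28  -1.893  0.442  5.979  0.018  0.26  -0.367]
```

```bash
python3 - <<'E'
from h import *
np.set_printoptions(precision=3,suppress=True)
def avg(t=""):
    f=[]
    for i in range(10): robot.pause(.02); o=robot.observe(); f.append(np.r_[o["ft_force"],o["torque"]])
    f=np.mean(f,0); print(t,round(o["time"],2),np.r_[o["tool_pos"],f]); return f
p=robot.observe()["tool_pos"]; z=float(p[2]); y=float(p[1])
for i in range(4):
    if avg()[2]<1.5: break
    z+=.0003; robot.line_to([.576,y,z],vel=.01)
robot.set_gripper(.045); robot.pause(.3); avg("open")
robot.line_to([.576,y,.40],vel=.10); robot.pause(.3); avg("up")
C=cam("wrist"); im=robot.grab_frame("wrist"); cv2.imwrite("pics/w2.png",im)
m=mask(im,(0,150,60),(8,255,255),(200,100,450,400))|mask(im,(172,150,60),(180,255,255),(200,100,450,400))
r=cv2.boundingRect(max(cv2.findContours(m,0,2)[0],key=cv2.contourArea)); print(r)
c,f,R,o=C; print("dist by bar length",f*.080/r[3],"cam z",o[2]," -> bar top z",o[2]-f*.080/r[3])
S=robot.grab_frame("scene")
b=cv2.resize(S[140:300,215:365],(390,416),interpolation=cv2.INTER_CUBIC)
o=np.zeros((480,800,3),np.uint8); o[:416,:390]=b; o[:307,390:]=cv2.resize(im,(410,307)); cv2.imwrite("pics/c3.png",o)
E
```

```text
22.3 [ 0.576  0.058  0.28  -2.345  0.383  6.191  0.007  0.294 -0.374]
 22.73 [ 0.576  0.058  0.28   3.715  0.26  -0.63   0.04  -0.849 -0.373]
open 23.6 [ 0.576  0.058  0.28  -0.227 -0.006  0.115 -0.017 -0.004 -0.016]
up 25.42 [ 0.576  0.058  0.4   -0.193  0.01   0.078  0.005 -0.005 -0.001]
(312, 179, 27, 131)
dist by bar length 0.2520101193580508 cam z 0.47019050575831545  -> bar top z 0.21818038640026466
```

View pics/c3.png

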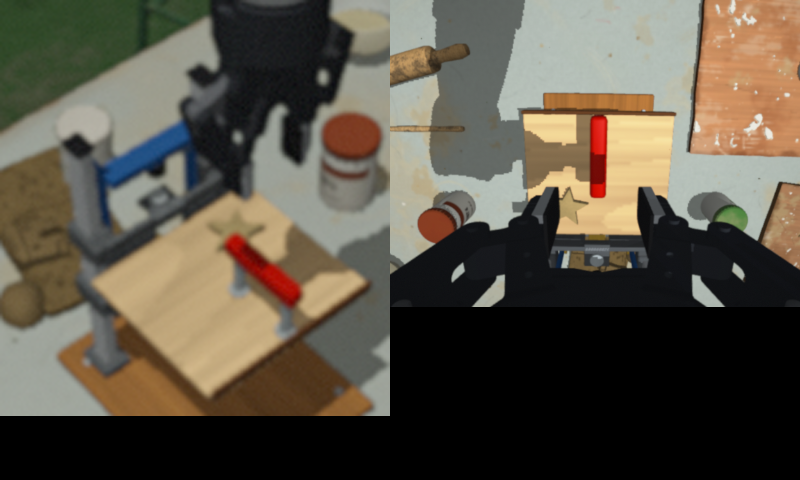

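The shelf stays up at about +76 mm by itself, the star is on it, and the tool reads 0 N. Corrected for the bias in the first wrist view, the bar top is at about 0.235–0.239. Next comes the press with closed fingertips, with contact expected at TCP z≈0.308.

```bash
python3 - <<'E'
from h import *
np.set_printoptions(precision=4,suppress=True)
def avg(t="",n=6):
    f=[]
    for i in range(n): robot.pause(.02); o=robot.observe(); f.append(o["ft_force"])
    f=np.mean(f,0); print(t,round(o["time"],2),o["tool_pos"][2],f); return f
y=.0577
robot.set_gripper(0.0); robot.line_to([.576,y,.325],vel=.1); robot.pause(.2); avg("pre")
g=robot.line_to([.576,y,.300],vel=.008,guard=3); f=avg(g)
if g:
    z=float(robot.observe()["tool_pos"][2])
    for i in range(25):
        if f[2]>8.8: break
        z-=.0001; robot.line_to([.576,y,z],vel=.005); f=avg()
    robot.pause(.4); avg("held")
    robot.line_to([.576,y,.325],vel=.03); robot.line_to([.576,y,.42],vel=.12); robot.pause(.4); avg("up")
    S=robot.grab_frame("scene"); im=robot.grab_frame("wrist")
    b=cv2.resize(S[140:300,215:365],(390,416),interpolation=cv2.INTER_CUBIC)
    o=np.zeros((480,800,3),np.uint8); o[:416,:390]=b; o[:307,390:]=cv2.resize(im,(410,307)); cv2.imwrite("pics/c4.png",o)
E
```

```text
pre 27.22 0.3253827811482694 [-0.1438 -0.0978  0.2536]
True 29.35 0.3070940749510015 [0.0347 0.1463 5.6646]
 29.73 0.30716288917641915 [ 0.1409 -0.0178  4.4172]
 30.08 0.307132645469231 [-0.2248 -0.1381  5.2561]
 30.43 0.30709001990751267 [-0.3729  0.1921  5.5069]
 30.78 0.3070300109144571 [-0.8771 -0.1402  6.0379]
 31.13 0.3070089239292383 [-0.5693 -0.2119  6.3606]
 31.48 0.3070265835294802 [-1.069   0.2098  6.7731]
 31.83 0.30695286399578947 [-1.1681  0.2039  7.3877]
 32.18 0.30696670618216737 [-1.2533  0.2336  7.7463]
 32.53 0.30693490871722495 [-1.4672  0.3614  8.389 ]
 32.88 0.30689285211135514 [-1.6147  0.2996  8.5733]
 33.23 0.30688190452922676 [-1.8713  0.0176  8.9385]
held 33.73 0.30686073034277994 [-1.6762  0.2113  9.2256]
up 35.96 0.41996402624737095 [0.2006 0.4234 0.3549]
```

View pics/c4.png

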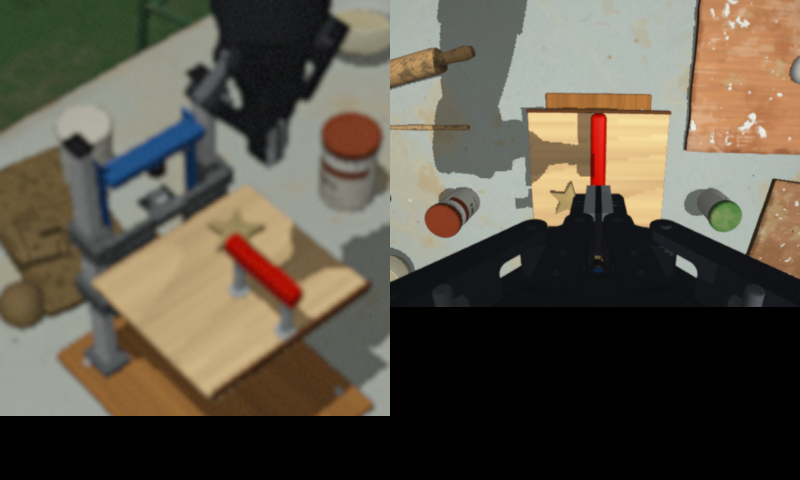

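The shelf is unchanged after the press: same height in the picture, star in place, pots and brush where they were, and the tool clear. I'll hand the job in.

```bash
python3 -c "
from plant import robot
robot.job_done()"
```

```text
the job is handed in; nothing more can be done
```

The shelf is hanging locked on the rung, about 76 mm above its start, and I handed the job in. `job_done` gives no verdict, so this rests on my own checks.

- **Lift:** I centred the jaws on the bar by touch and lifted until the rubber stop was just felt. The force rose about 6 N at TCP z ≈ 0.307.
- **Lock:** I lowered the shelf until the rung took its weight at z ≈ 0.280. That is 26 mm below the stop, as the task describes. After I let go, the shelf stayed up.
- **Press:** I pressed the top of the bar with closed fingertips, reaching 9.2 N for about 0.5 s. Contact came at z ≈ 0.307, within 1 mm of where a locked shelf should be. The shelf did not visibly drop.
- **Last pictures:** The shelf is up, the star lies flat on it, and the pots and brush look unmoved. The tool is clear and reads about 0 N. The last robot-clock reading was 36 s, against the 64 s limit.

Two checks did not agree at first:
- **Lift guard:** It first tripped on a sideways force in x rather than a vertical one. I confirmed the stop with 0.7 mm steps.
- **Bar height from its picture length:** This read about 17 mm too low. The first wrist picture was off by a similar amount, so I relied on the force contacts instead.

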